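Switch off the warming plate and take the slate off it

TASK

Serving is over: first turn the warming plate's dial fully anticlockwise to off. Then slide the thin slate slab along its channel until its front end sticks well out past the warming plate's front edge (the short edge nearest the robot) but it still lies flat there, grip that free end, lift the slab off and lay it flat across both bars of the wooden trivet, in the middle and square to the bars. Do not let the slab fall to the worktop, and leave the other kitchen things where they are.

Things in the scene. Friction and masses are not known exactly. Their poses are not given: they have to be found in the camera images.
- warmer: White electric warming plate, fixed. 240 mm long (x, away from the robot, turned up to 0.2 rad), 170 mm wide (y from +40 to -130), steel deck 60 mm high; stands left or right. Origin: underside, mid length, on the centre line of the slab's channel: two rails 14 mm above the deck, inner faces at y = +-32, no finger room beside the slab, both ends open. Panel at the -y side, level with the deck.
- front_edge (a point): Middle of the warming plate's front edge, on the deck's surface, at warmer (-120, 0, 60) mm. Axes as the warmer's.
- dial (a joint): The dial's angle: 0 is off, at its end stop; it grows clockwise seen from above, to 1.75 rad; starts at 0.9 to 1.4. Turn it anticlockwise to 0. Light friction (about 0.03 N m); it stays where it is left.
- dial_grip (a point): Grip point of the dial on its upright axis, at warmer (-55, -85, 97) mm, 37 mm above the panel. It turns with the dial: its x runs along the black grip bar (46 mm long, 14 mm thick, 12 to 44 mm above the panel); fingers close along its y. At off the bar is parallel to the warmer's x. Disc foot: radius 36 mm, 6 mm high.
- slab: Loose dark grey slate slab, 160 mm long (x), 54 wide (y), 7 thick, 0.12 to 0.24 kg. Origin: centre of its underside. Starts between the rails, along the warmer's x, its front end 8 to 30 mm behind the front edge; the deck behind it is free, so closed fingertips can push its back end. Tips off when over 80 mm stick out.
- trivet: Wooden trivet, fixed, on the other side from the warming plate, its x away from the robot, turned up to 0.35 rad. Two upright bars 14 mm thick, 130 mm long (along y), 40 mm high, centred at x = +-30 mm (74 mm over both), low slats between. Origin: centre, at z = 0 (the pale worktop on the right is 4 mm higher). The slab must end along its x axis.
- garlic: Bystander: garlic bulb about 54 mm, origin at its underside.
- peeler: Bystander: peeler lying flat, 123x47x10 mm, origin at its underside.
- potato: Bystander: potato 74x60x46 mm, origin at its underside.
- spice_jar: Bystander: small standing jar with black cap, diameter 44 mm, 105 mm high, origin at its underside.
- tablespoon: Bystander: steel spoon 198 mm long lying flat, origin at its underside.
Mind the look-alikes: they are no part of the job. Several things have the shape of the slab; the one meant has the colours described above.

How it is judged:
On the way, in this order (a step that is already met when the one before it is completed fails the run):
1. the dial is turned to off (value of joint dial below 0.07 rad), for 0.2 s.
2. the slab sticks out 30 mm or more past the front edge and still lies flat on the deck (x of slab in the frame of front_edge between 0 and 0.05 m and angle between slab's own z axis and vertical below 0.1 rad and z of slab in the frame of warmer between 0.052 and 0.068 m), for 0.2 s.
3. the slab is held by the fingers and lifted off (height (world z) of slab above 0.1 m and contact force between the fingers and slab above 1 N), for 0.2 s.
At the end, for the whole second after the job is handed in: Dial within 0.08 rad of off; slab at rest, flat (0.08 rad) on both bars of the trivet (underside 35 to 45 mm above the trivet's origin), its centre within 25 mm of the trivet's centre along the trivet's x and 36 mm along its y, its length within 0.3 rad of the trivet's x axis (value of joint dial below 0.08 rad and x of slab in the frame of trivet between -0.025 and 0.025 m and y of slab in the frame of trivet between -0.036 and 0.036 m and z of slab in the frame of trivet between 0.035 and 0.045 m and angle between the x axis of slab and the x axis of trivet, either way round below 0.3 rad and angle between slab's own z axis and vertical below 0.08 rad and contact force between slab and trivet above 0.3 N and linear speed of slab below 0.02 m/s); the robot touches nothing.
It fails at once if the slab falls to the worktop (height (world z) of slab below 0.02 m).
It fails at once if a bystander is pushed more than 40 mm (distance of any of garlic, peeler, potato, spice_jar, tablespoon from where it was at the start of the episode above 0.04 m).
It also fails if it takes over 72 s, if anything falls off the work surface, if the arm or the gripper's body presses on something with over 40 N, if the wrist force passes 120 N, or if a joint passes its speed limit or range.

ROBOT

A 6-joint arm with a two-finger parallel gripper is mounted at the origin on a cart in front of the work surface, level with it; the furniture and walls round the work are solid. World frame = base frame: x ahead of the robot, y to its left, z up, the work surface at z = 0. Lengths are in m, angles in rad, forces in N, time in s.
With the tool pointing down it reaches from about 0.375 to 0.9 m from the base axis. Payload 3.1 kg.
Tool frame: the origin (TCP) lies at the very end of the fingers, on their centre line; the grasp point (between the pads) lies 19 mm behind it; z points along the fingers, y is the line along which they close (so a half turn about z gives the same grasp; the last joint's range is limited). The gripper opens to 85 mm and grips with 20 to 120 N. Pads are 22 mm wide; open, the fingers measure 114 mm over their backs; the gripper's body (76 mm by 85 mm) begins 54 mm behind the grasp point. The pads swing forward as they close: fully open they stand 13 mm farther back than shut.
Start: joints at [0.974, 0.527, 1.433, -0, 1.181, -0.178], TCP at [0.254, 0.571, 0.231] pointing down, gripper open.
Joint ranges: [-3.08, 3.08], [-0.75, 2.2], [0.22, 2.44], [-1.43, 4.57], [0, 2.65], [-2.85, 2.85]. Speed limits (rad/s): [2.79, 2.79, 3.14, 3.14, 3.14, 3.14].

INTERFACE

Orientations are given as a 3x3 rotation matrix whose columns are the frame's x, y, z axes.
In Python, from bench import r, ik, vision, finish_job gives the robot as it stands. The module is installed in compiled form; this text tells all that it offers. Calls block until the motion is done:
- r.move_pose(position, orientation): joint-space move of the TCP to a pose.
- r.move_linear(position, ori=None, feed=0.15): straight line of the TCP; ori=None keeps the orientation; feed is the mean speed in m/s.
- r.goto_joints(angles): joint-space move.
- r.grip(opening, force=None): finger opening in m; force is the grip in N (None keeps the last); returns when the fingers have stopped.
- r.dwell(seconds).
- ik(position, orientation): joint angles nearest the present ones, or None.
- r.sense(): the state.
- vision.capture(name): name is "side" or "top" or "wrist"; returns a dict with "color" (420x560x3 uint8, blue, green, red), "K" (3x3 intrinsics, pixels), "k1" (the pictures are not rectified: a ray, as slopes to the right and down, at radius r is drawn at 1 + k1 r^2 times it, then the intrinsics apply), "origin" and "attitude" of the camera in the world. Camera axes: x right, y down, z forward; pixel columns grow to the right and rows downward; lengths in m; the calibration is good to about 2 mm. A picture is of the moment at which its call begins. There is no depth.
A pose or a line that the arm cannot do raises r.IKError and nothing moves.
- finish_job(): hands the job in; it is judged then, once.
The state is a dict: "t": time; "joint_pos": joint angles; "joint_vel": joint speeds; "joint_efforts": joint torques, N m; "ee_pos": TCP position; "tcp_rot": TCP orientation; "force": force on the tool from outside, world axes, zero at the start; "wrist_torque": the same for the moment, N m; "width": finger opening in m; "grasp_force": force on a finger pad.
Only numpy, scipy, OpenCV 4.12 (cv2) and the standard library are available. Lean on these libraries where they do the work, as an engineer would, in place of code of your own. Each camera call takes 0.05 s, during which the arm holds its last target. There are 200 camera calls.

## Working session

There is one attempt and no reset: what is moved stays moved. The work goes in short steps, each a Python script; the robot and the scene stay as the last script left them, time stands still between calls to the robot, and variables do not carry over. Pictures are saved under pics/ and viewed, at most 13 in all, crops included, and the job is handed in when it is done.

```bash
mkdir -p pics; cat > h.py <<'E'
import numpy as np, cv2
from bench import r, ik, vision, finish_job
def cap(name, fn):
    c=vision.capture(name); cv2.imwrite('pics/'+fn+'.png',c['color'])
    np.savez('pics/'+fn+'.npz',**{k:np.asarray(c[k]) for k in('K','k1','origin','attitude','color')}); return c
def load(fn): return dict(np.load('pics/'+fn+'.npz'))
def ray(c,px):
    K=c['K'];k=float(c['k1']);D=np.array([k,0,0,0,0.])
    p=cv2.undistortPoints(np.array([[px]],float),K,D)[0,0]
    d=c['attitude']@np.array([p[0],p[1],1.]); return c['origin'],d/np.linalg.norm(d)
def onz(c,px,z):
    o,d=ray(c,px); return o+d*(z-o[2])/d[2]
def proj(c,P):
    P=np.atleast_2d(P); R=c['attitude']
    q=(P-c['origin'])@R; 
    return cv2.projectPoints(q.reshape(-1,1,3),np.zeros(3),np.zeros(3),c['K'],np.array([float(c['k1']),0,0,0,0.]))[0][:,0]
def tri(views):
    A=np.zeros((3,3));b=np.zeros(3)
    for c,px in views:
        o,d=ray(c,px);M=np.eye(3)-np.outer(d,d);A+=M;b+=M@o
    return np.linalg.solve(A,b)
def down(yaw): # tool z down, tool y (closing) direction at angle yaw in the world
    y=np.array([np.cos(yaw),np.sin(yaw),0]);z=np.array([0,0,-1.]);return np.c_[np.cross(y,z),y,z]
E
python3 - <<'E'
from h import *
for n in('top','side'):
    c=cap(n,n+'0'); print(n,c['origin'],c['attitude'].round(3).tolist(),c['K'][0,0],c['k1'])
a=[cv2.imread(f'pics/{n}0.png') for n in('top','side')]
cv2.imwrite('pics/t0.png',cv2.resize(a[0],(784,588)));cv2.imwrite('pics/s0.png',cv2.resize(a[1],(784,588)))
s=r.sense();print(s['t'],s['ee_pos'],s['tcp_rot'].round(3) if hasattr(s['tcp_rot'],'round') else s['tcp_rot'])
E
```

```text
top [0.37258002 0.02143169 1.53402128] [[0.026, -0.99, 0.138], [-1.0, -0.025, 0.011], [-0.007, -0.139, -0.99]] 541.5079827100483 -0.17805508224561217
side [ 0.1217878  -0.73340698  0.89220082] [[0.86, -0.341, 0.38], [-0.511, -0.571, 0.643], [-0.002, -0.747, -0.665]] 393.44553560222676 -0.06292985557616061
0.1 [0.25377438 0.57043778 0.23043172] [[-0.914  0.407 -0.001]
 [ 0.407  0.914 -0.002]
 [ 0.    -0.002 -1.   ]]
```

View pics/t0.png

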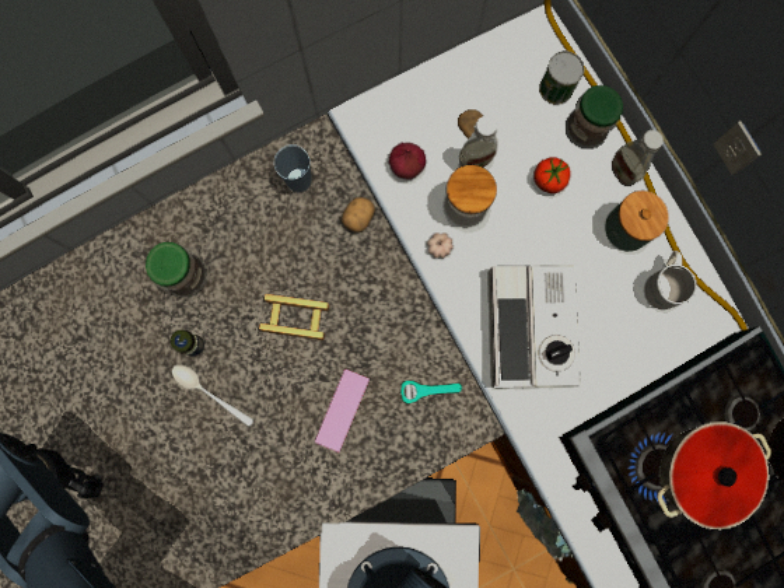

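View pics/s0.png

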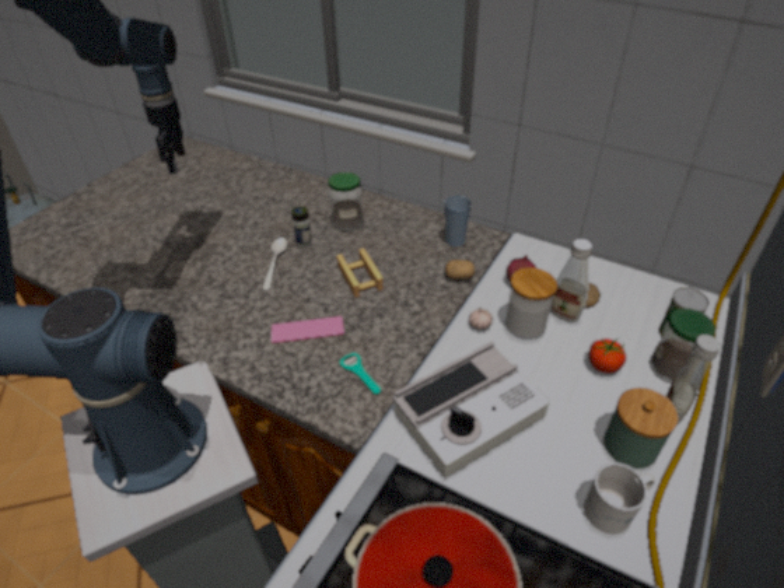

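The top view (784-px scale) shows the dark slate in the warmer's channel at (513,340), with the dial at (558,351). The trivet is at (295,317). Slab look-alikes are the pink board at (342,410) and the printed panel grille at (554,288). I choose the dark grey slate at (513,340). Next I move the wrist camera over the warmer and the trivet.

```bash
python3 - <<'E'
from h import *
c=load('top0'); s=560/784
P=lambda u,v,z:onz(c,(u*s,v*s),z).round(3)
print('warm FL',P(494,388,.06),'FR',P(579,386,.06),'BL',P(493,265,.06),'BR',P(577,265,.06),'dial',P(558,351,.1))
print('slab ends',P(514,380,.067),P(512,299,.067)); print('trivet',P(267,296,.04),P(327,303,.04),P(260,333,.04),P(323,339,.04))
w=P(530,330,.06)
for dx in(-.10,):
  for i,yaw in enumerate((0.1,)):
    p=[w[0]-.12,w[1]-.0,.36]
    r.move_pose([.35,.3,.36],down(1.57)); r.move_pose(p,down(1.57+.0))
    W=cap('wrist','w1'); print(W['origin'],W['attitude'].round(2).tolist(),W['K'][0,0],r.sense()['t'])
    r.move_linear([p[0]+.06,p[1]+.08,.36]);cap('wrist','w2')
cv2.imwrite('pics/w12.png',cv2.resize(np.vstack([load('w1')['color'],load('w2')['color']]),(400,600)))
E
```

```text
warm FL [ 0.42  -0.176  0.06 ] FR [ 0.427 -0.344  0.06 ] BL [ 0.663 -0.172  0.06 ] BR [ 0.668 -0.341  0.06 ] dial [ 0.492 -0.293  0.1  ]
slab ends [ 0.436 -0.214  0.067] [ 0.595 -0.209  0.067]
trivet [0.593 0.277 0.04 ] [0.582 0.156 0.04 ] [0.518 0.288 0.04 ] [0.509 0.161 0.04 ]
[ 0.34691062 -0.2455145   0.50288162] [[-0.0, 0.96, 0.27], [1.0, 0.0, 0.0], [0.0, 0.27, -0.96]] 313.37487776843557 3.3333
```

```bash
python3 - <<'E'
from h import *
for n in('w1','w2'):
    cv2.imwrite('pics/%sb.png'%n,cv2.resize(load(n)['color'],(784,588),interpolation=cv2.INTER_CUBIC))
E
```

```text
(no output)
```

View pics/w1b.png

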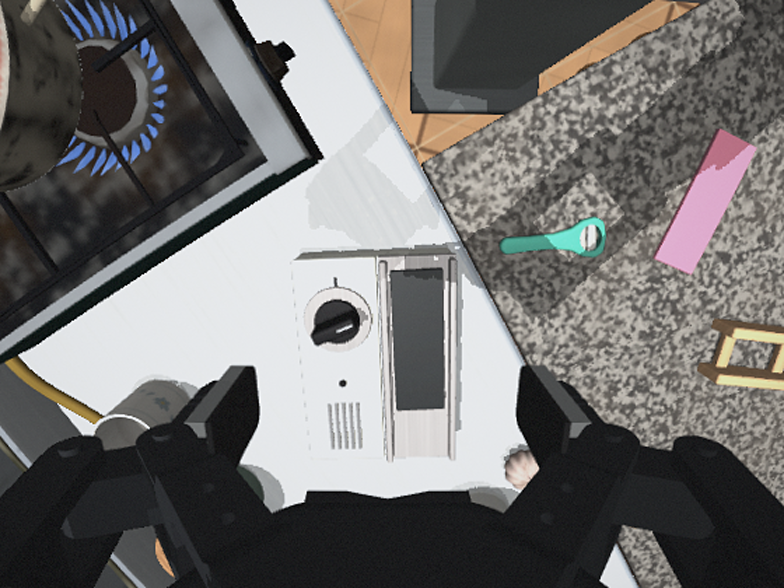

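View pics/w2b.png

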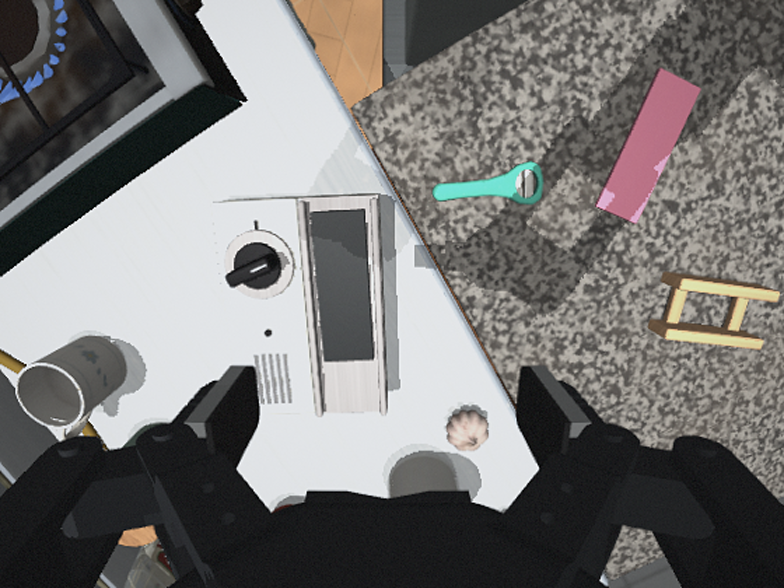

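Wrist views show the slab corners, at w1 (391,271), (441,268), (445,408), (397,410) and w2 (309,212), (366,208), (373,359), (323,361). They also show the dial bar, in w2 from (228,278) to (278,256), and the trivet in w2 at about (720,310). I'll triangulate these.

```bash
python3 - <<'E'
from h import *
s=560/784
w1,w2,t=load('w1'),load('w2'),load('top0')
sc=lambda *l:[np.array(p)*s for p in l]
A=sc((391,271),(441,268),(445,408),(397,410)); B=sc((309,212),(366,208),(373,359),(323,361))
C=[tri([(w1,a),(w2,b)]) for a,b in zip(A,B)]; print('slab tri',np.round(C,4).tolist())
for w,L in((w1,A),(w2,B)): 
    Q=np.array([onz(w,p,.067) for p in L]); print('slab@.067',Q.round(4).tolist(),'c',Q.mean(0).round(4),'yaw',np.arctan2(*(Q[2]+Q[3]-Q[0]-Q[1])[1::-1]).round(3))
# rail outer/front ends
print('rails front',[onz(w1,p,.074).round(4) for p in sc((381,261),(453,258))],[onz(w2,p,.074).round(4) for p in sc((304,201),(374,198))])
print('rails back',[onz(w1,p,.074).round(4) for p in sc((390,460),(453,459))],[onz(w2,p,.074).round(4) for p in sc((319,415),(383,414))])
print('disc',onz(w1,sc((337,319))[0],.064).round(4),onz(w2,sc((258,264))[0],.064).round(4),tri([(w1,sc((337,319))[0]),(w2,sc((258,264))[0])]).round(4))
for w,L in((w1,sc((317,336),(357,318))),(w2,sc((231,279),(277,258)))):
    Q=[onz(w,p,.104) for p in L];d=Q[1]-Q[0];print('bar',np.round(Q,4).tolist(),'yaw',np.arctan2(d[1],d[0])-np.pi)
print('trivet w2',[onz(w2,p,.044).round(4) for p in sc((667,273),(778,290),(652,322),(764,347))])
Z=[]
for n,(u,v,x,y) in {'w2':(200,180,220,260),'w1':(285,235,190,240)}.items():
    im=cv2.resize(load(n)['color'],(784,588),interpolation=cv2.INTER_CUBIC)[v:v+y,u:u+x]
    Z.append(cv2.resize(im,(390,590),interpolation=cv2.INTER_CUBIC))
cv2.imwrite('pics/z.png',np.hstack(Z))
# move above trivet
r.move_pose([.44,.22,.36],down(1.57)); cap('wrist','v1'); r.move_linear([.44,.14,.36]); cap('wrist','v2')
cv2.imwrite('pics/v12.png',np.hstack([cv2.resize(load(n)['color'][:330],(400,236)) for n in('v1','v2')]))
cv2.imwrite('pics/v1b.png',cv2.resize(load('v1')['color'],(784,588)))
E
```

```text
slab tri [[0.4402, -0.2412, 0.0741], [0.4393, -0.1879, 0.0565], [0.5946, -0.1808, 0.0723], [0.5964, -0.2339, 0.0733]]
slab@.067 [[0.4413, -0.2408, 0.067], [0.4381, -0.19, 0.067], [0.5974, -0.1799, 0.067], [0.5997, -0.2335, 0.067]] c [ 0.5191 -0.2111  0.067 ] yaw 0.055
slab@.067 [[0.4412, -0.2427, 0.067], [0.4375, -0.1866, 0.067], [0.5972, -0.1812, 0.067], [0.5996, -0.2351, 0.067]] c [ 0.5189 -0.2114  0.067 ] yaw 0.041
rails front [array([ 0.4296, -0.2508,  0.074 ]), array([ 0.4265, -0.1793,  0.074 ])] [array([ 0.4301, -0.2459,  0.074 ]), array([ 0.4275, -0.1785,  0.074 ])]
rails back [array([ 0.6605, -0.2412,  0.074 ]), array([ 0.6595, -0.169 ,  0.074 ])] [array([ 0.6613, -0.2413,  0.074 ]), array([ 0.6599, -0.1705,  0.074 ])]
disc [ 0.4936 -0.2975  0.064 ] [ 0.4937 -0.2981  0.064 ] [ 0.4931 -0.2974  0.0659]
bar [[0.4976, -0.3127, 0.104], [0.4792, -0.2736, 0.104]] yaw -1.1312398411225075
bar [[0.5, -0.313, 0.104], [0.4801, -0.2679, 0.104]] yaw -1.1558433310565903
trivet w2 [array([0.507 , 0.1428, 0.044 ]), array([0.5261, 0.2852, 0.044 ]), array([0.5639, 0.1347, 0.044 ]), array([0.5966, 0.2845, 0.044 ])]
```

View pics/z.png

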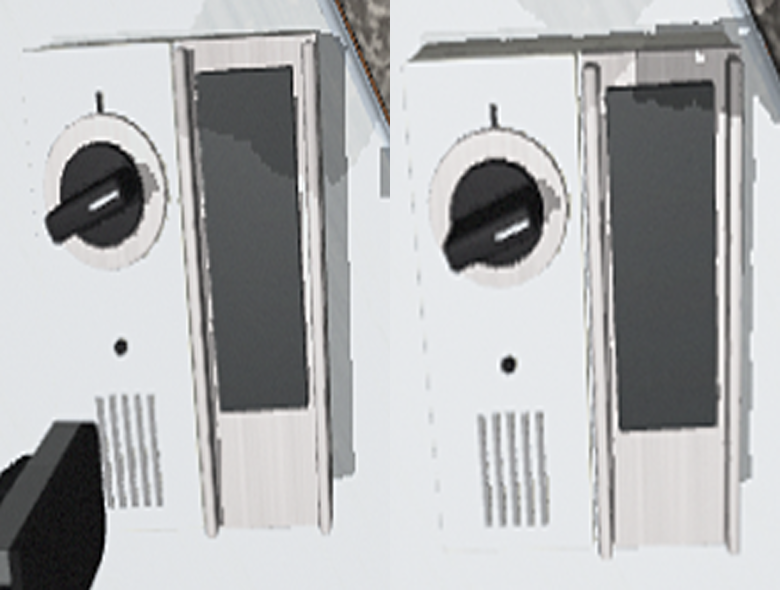

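View pics/v1b.png

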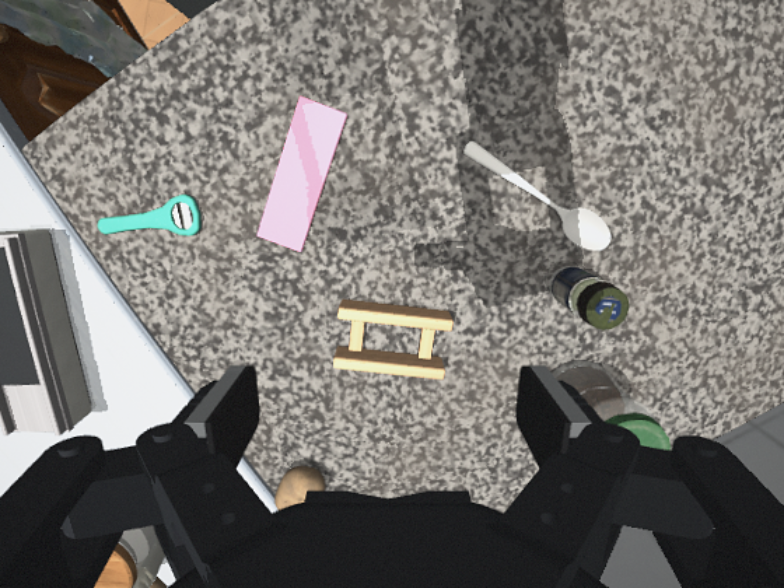

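The crops confirm the dark slate between the rails and the dial bar turned about 1.19 rad clockwise from the front tick. In v1 the trivet's bar tops are centred at (394,319) and (389,368). I'll do the dial first.

```bash
python3 - <<'E'
from h import *
s=560/784
v,t=load('v1'),load('top0')
F,B=onz(v,np.array((394.5,319))*s,.04),onz(v,np.array((389,368))*s,.04)
print('trivet bars',F.round(4),B.round(4),'yaw',np.arctan2(*(B-F)[1::-1]), 'tri',tri([(v,np.array((392,343.5))*s),(t,np.array((294.3,317.8))*s)]).round(4))
for a,b in(((337,313),(451,324)),((335,364),(443,374))):
    p,q=[onz(v,np.array(k)*s,.04) for k in(a,b)];print('bar',p.round(4),q.round(4),'yaw',np.arctan2(*(q-p)[1::-1])-np.pi/2)
w=load('w2');print('front edge',onz(w,np.array((341,195.4))*s,.06).round(4),onz(w,np.array((362,194.5))*s,.06).round(4))
p=np.array([.4935,-.298,.078]); y0=-1.145+np.pi/2; y1=.045+np.pi/2
for k in(0,np.pi,-np.pi):
    a=ik(p,down(y0+k));b=ik(p,down(y1+.05+k));print(k,None if a is None else np.round(a,2),None if b is None else np.round(b,2))
E
```

```text
trivet bars [0.527  0.2274 0.04  ] [0.5863 0.2212 0.04  ] yaw -0.10317973319203827 tri [0.5502 0.2216 0.0512]
bar [0.5198 0.1636 0.04  ] [0.533  0.2905 0.04  ] yaw -0.10339144450797844
bar [0.5813 0.1593 0.04  ] [0.5941 0.2837 0.04  ] yaw -0.10308684765901943
front edge [ 0.4256 -0.2115  0.06  ] [ 0.4248 -0.1907  0.06  ]
0 [-0.74  0.68  1.68 -0.    0.79 -1.16] [-0.74  0.68  1.68 -0.    0.79 -2.4 ]
3.141592653589793 [-0.74  0.68  1.68 -0.    0.79  1.98] [-0.74  0.68  1.68 -0.    0.79  0.74]
-3.141592653589793 [-0.74  0.68  1.68 -0.    0.79  1.98] [-0.74  0.68  1.68 -0.    0.79  0.74]
```

```bash
python3 - <<'E'
from h import *
p=np.array([.4935,-.298,.078]); y0=-1.145+np.pi/2+np.pi; y1=.045+np.pi/2+np.pi
up=p+[0,0,.12]
r.grip(.06,40); r.move_pose(up,down(y0)); r.move_linear(p,feed=.1)
print('F',np.round(r.sense()['force'],1)); r.grip(.0,30); s=r.sense();print(s['width'],s['grasp_force'],np.round(s['force'],1))
for a in np.linspace(y0,y1+.05,7)[1:]:
    r.move_linear(p,down(a),feed=.1); s=r.sense(); print(round(a-y0,2),np.round(s['force'],1),np.round(s['wrist_torque'],2),s['t'])
R=s['tcp_rot'];print(np.arctan2(R[1][1],R[0][1])-y1+2*np.pi)
r.dwell(.2); r.grip(.06); r.move_linear(up,feed=.15); cap('wrist','d1');cap('top','d2');print(r.sense()['t'])
cv2.imwrite('pics/d.png',np.hstack([cv2.resize(load('d1')['color'],(400,300)),cv2.resize(load('d2')['color'][170:300,320:440],(360,300),interpolation=cv2.INTER_CUBIC)]))
E
```

```text
F [-0.6 -0.3 -0.5]
0.013709348159709327 32.743520736694336 [1.7 1.1 3.3]
0.21 [2.3 2.6 5.9] [ 0.41 -0.26  0.06] 11.9083
0.41 [2.7 2.3 4.6] [ 0.38 -0.32  0.01] 12.2667
0.62 [2.2 2.8 4.3] [ 0.44 -0.36  0.08] 12.625
0.83 [2.2 3.5 5.4] [ 0.49 -0.38 -0.  ] 12.9833
1.03 [2.  2.5 4.6] [ 0.5  -0.34  0.08] 13.3417
1.24 [1.4 2.1 5. ] [ 0.4  -0.28 -1.23] 13.7
0.04121208317514746
15.4583
```

View pics/d.png

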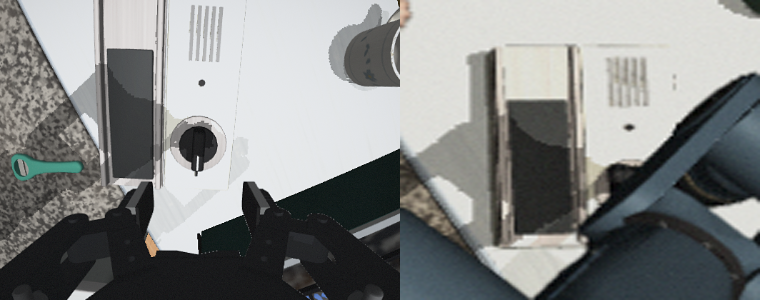

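The dial points at its tick, so it's off; the tool torque rose at the end stop. Next I push the slab forward.

```bash
cat >> h.py <<'E'
psi=.045; WO=np.array([.545,-.2108,0])
def wp(x,y,z): c,s=np.cos(psi),np.sin(psi); return WO+[c*x-s*y,s*x+c*y,z]
WD=down(psi+1.5*np.pi)
E
python3 - <<'E'
from h import *
r.grip(0,40); r.move_pose(wp(.088,0,.14),WD); r.move_linear(wp(.088,0,.070),feed=.12); f0=np.array(r.sense()['force'])
r.move_linear(wp(.088,0,.0630),feed=.03); print('down',np.round(r.sense()['force']-f0,1),r.sense()['ee_pos'])
for x in(.06,.04,.02,.008,-.004):
    r.move_linear(wp(x,0,.063),feed=.06); print(x,np.round(r.sense()['force']-f0,1))
r.move_linear(wp(.012,0,.063)); r.move_linear(wp(.012,0,.15)); print(r.sense()['t'])
r.move_pose(wp(-.155,0,.20),WD);r.grip(.085)
cap('wrist','p1');cap('side','p2');print(r.sense()['t'])
cv2.imwrite('pics/p.png',np.hstack([cv2.resize(load('p1')['color'][:330],(440,259)),cv2.resize(load('p2')['color'][230:350,260:400],(340,259))]))
E
```

```text
down [-0.7  1.   0.4] [ 0.63287461 -0.206708    0.06300962]
0.06 [0.1 2.  0.2]
0.04 [ 1.1  0.5 -0.2]
0.02 [-0.4 -0.5 -0.3]
0.008 [ 0.2  1.1 -0.4]
-0.004 [1.4 0.7 0.7]
21.1917
22.8083
```

View pics/p.png

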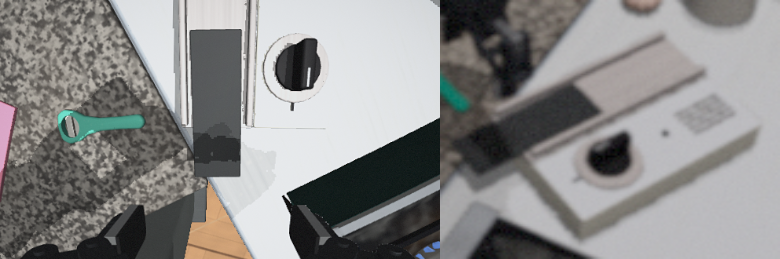

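In p1, the slab lies flat in the channel, sticking out past the front edge. Its corners in the picture are (190,30), (241,30), (240,176), (194,177), and the front edge is at v≈127. I'll compute the overhang, then grip the free end.

```bash
python3 - <<'E'
from h import *
c=load('p1'); k=560/440
Q=np.array([onz(c,np.array(p)*k,.067) for p in((190,30),(241,30),(240,176),(194,177))])
d=(Q[0]+Q[1]-Q[2]-Q[3])/2; m=Q.mean(0); yaw=np.arctan2(d[1],d[0]); front=(Q[2]+Q[3])/2
u=np.array([np.cos(psi),np.sin(psi),0])
print('len',np.linalg.norm(d),'yaw',yaw,'centre in warmer x',(m-WO)@u,'y',(m-WO)@np.array([-u[1],u[0],0]),'front',(front-WO)@u, 'frontedge',[((onz(c,np.array(p)*k,.06)-WO)@u).round(4) for p in((248,127),(300,128))])
E
```

```text
len 0.15787463142587918 yaw 0.054681142464115616 centre in warmer x -0.09704251540760815 y 0.0011541755867008525 front -0.17597613196845022 frontedge [np.float64(-0.1188), np.float64(-0.1196)]
```

```bash
python3 - <<'E'
from h import *
r.move_linear(wp(-.163,.001,.12)); r.move_linear(wp(-.163,.001,.0425),feed=.1); print(np.round(r.sense()['force'],1))
r.grip(.0,100); s=r.sense(); print(s['width'],s['grasp_force'],np.round(s['force'],1))
r.move_linear(wp(-.163,.001,.17),feed=.08); r.dwell(.2); s=r.sense(); print(s['width'],s['grasp_force'],s['joint_pos'],s['t'])
cap('wrist','l1');cap('side','l2')
cv2.imwrite('pics/l.png',np.hstack([cv2.resize(load('l1')['color'],(400,300)),cv2.resize(load('l2')['color'][140:350,180:460],(400,300))]))
T=np.array([.554,.223,0]);y=-.10
print(ik(T-.067*np.array([np.cos(y),np.sin(y),0])+[0,0,.1],down(y+1.5*np.pi)))
E
```

```text
[-0.1  0.8 -0.1]
0.05180594171743624 103.04249882698059 [-0.8  0.6  5. ]
0.05157969113080857 104.27379012107849 [-7.72081312e-01  3.84469245e-01  1.94785100e+00  1.44419781e-05
  8.09999250e-01  7.53745999e-01] 26.775
[ 2.32920031e-01  6.07630776e-01  1.76194804e+00 -4.44089210e-16
  7.72013834e-01  1.90371636e+00]
```

View pics/l.png

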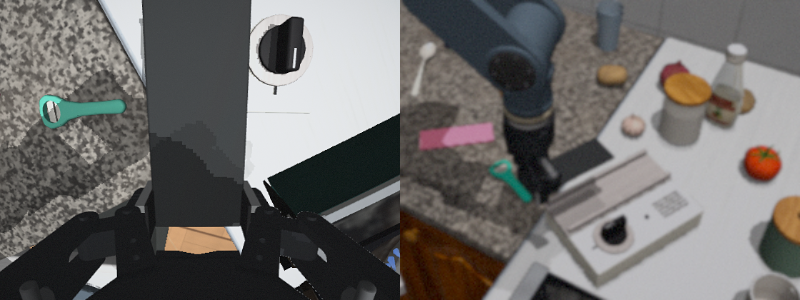

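The slab is held, lifted and level. Next I carry it to the trivet, lower it and feel for contact.

```bash
python3 - <<'E'
from h import *
T=np.array([.554,.223,0]);y=-.10
D=down(y+1.5*np.pi); P=lambda z,b=0:T-(.067+b)*np.array([np.cos(y),np.sin(y),0])+[0,0,z]
r.move_linear(wp(-.163,.001,.22),feed=.15)
r.move_pose(P(.16),D); r.move_linear(P(.05),feed=.1); r.move_linear(P(.032),feed=.04); r.dwell(.2); f0=np.array(r.sense()['force']); print(f0.round(1))
z=.032
while z>.0205:
    z-=.0015; r.move_linear(P(z),feed=.03); r.dwell(.08); f=np.array(r.sense()['force'])-f0; print(round(z,4),f.round(1))
    if f[2]>4: break
cap('wrist','q1');cap('side','q2');print(r.sense()['t'])
cv2.imwrite('pics/q.png',np.hstack([cv2.resize(load('q1')['color'],(400,300)),cv2.resize(load('q2')['color'][140:260,180:340],(400,300))]))
E
```

```text
[-0.   0.1 -1.8]
0.0305 [-0.2  0.3  0. ]
0.029 [-0.9 -0.1 -0.3]
0.0275 [0.2 0.5 0.4]
0.026 [0.1 1.1 0. ]
0.0245 [0.4 0.3 0.3]
0.023 [-1.4  0.   6.1]
33.2
```

View pics/q.png

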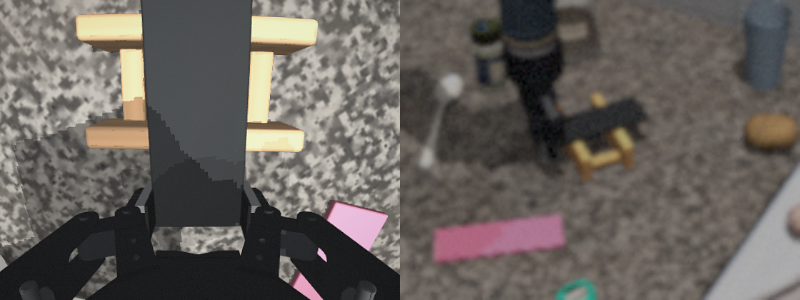

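The slab touches the trivet at the expected height and lies square, centred between the bar ends. I'll release it and verify.

```bash
python3 - <<'E'
from h import *
s=r.sense();p=np.array(s['ee_pos'])
r.move_linear(p-[0,0,.0005],feed=.02); r.grip(.085,20); r.move_linear(p+[0,0,.12],feed=.08); r.move_linear(p+[-.06,0,.26],feed=.2); r.dwell(.3)
cap('wrist','f1');cap('top','f2');print(r.sense()['t'],r.sense()['width'])
cv2.imwrite('pics/f.png',np.hstack([cv2.resize(load('f1')['color'],(440,330)),cv2.resize(load('f2')['color'][190:260,170:250],(360,330),interpolation=cv2.INTER_CUBIC)]))
E
```

```text
36.85 0.08492956697723368
```

View pics/f.png

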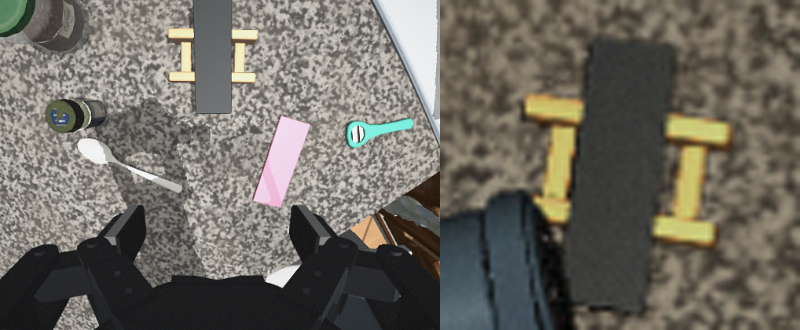

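The final view shows the slab flat on both bars, square and centred within about 4 mm, with the gripper clear. I'm handing in.

```bash
python3 -c "
from h import *
print(finish_job())"
```

```text
the job is handed in; nothing more can be done
None
```

I turned the dial to off and laid the slate slab flat across both trivet bars, square and within about 4 mm of the middle. The job was handed in at about 37 s of the 72 s allowed; no verdict was returned.

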